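# Load an end-cap disc into the weld jig with the loading fork

### The job

Lift the loading fork by its handle with the steel disc balanced on its tines, carry the disc level to the weld jig and let it down onto the rail short of the sprung ball, neither tipping it nor touching it with the fingers. With the fork, push the disc along the rail under the ball until it meets the stop, and press it there for a moment, firmly but gently (a push of 8 to 20 N). Then draw the fork out backwards, leaving the disc flat and centred against the stop, and lay the fork flat on the bench clear of the jig, all other things left where they are.

Things in the scene. Friction and masses are not known exactly. Their poses are not given: they have to be found in the camera images.
- fork_grip (a point): Centre of the loose loading fork's black handle, where to grip it: a level bar from 30 mm ahead of this point to 65 mm behind, 24 mm wide, 26 mm high, free below, 45 mm above the bench. x runs to the fork's tips, z up. Fork 0.32 kg; a foot under the handle's rear end reaches as low as the tines, so the fork lies level on the bench.
- fork_place (a point): Point midway between the fork's two level tines, at their top, 135 mm ahead of and 39 mm below the grip; axes as the grip. Tines 6 mm thick, 16 mm wide, with an open 28 mm slot between them; they reach from 72 mm behind this point (slot's end) to 18 mm ahead. Two upright pads, 16 mm high, about 30 mm behind push the disc's rim when its centre is about at this point.
- disc_center (a point): Steel end-cap disc, 60 mm diameter, 8 mm thick, about 0.17 kg, loose, lying flat on the fork's tines at the start, nothing holding it. The point is its centre half-way up; z is its axis.
- jig: Weld jig, fixed. Origin on the bench; x is the push direction, z up. Rail 18 mm wide along x, from -60 to +38 mm, top 60 mm up; a disc lies on it with its sides overhanging, so the fork's tines can go down beside the rail and leave it there. Base plate 20 mm high, 100 mm wide, x -55 to +95 mm. An arm with a column, up to 128 mm high, stands over x +5 to +80 mm.
- jig_home (a point): Point on the rail's top, 60 mm above the jig's origin; axes as the jig. The adjustable stop, a stiff steel block 44 mm wide across the rail's far end (24 to 70 mm up), has its flat face 24 to 36 mm past this point along x: its setting is not measured, feel for it. So a disc against the stop is centred within 6 mm of this point along x. At the stop a millimetre too far adds some 10 N.
- ball_tip (a point): Lowest point of the sprung steel ball (16 mm diameter, in a barrel 20 mm wide) over the rail's middle, 18 mm past jig_home along x, 65.5 mm up at rest; a disc on the rail lifts it 2.5 mm. It presses down with about 2 N. Forcing the disc's edge under it takes a push of about 3 to 8 N; then the disc slides on with 2 to 4 N until it meets the stop.
- tube: Bystander, to be left alone: upright piece of steel tube, 42 mm diameter, 55 mm tall.
- hammer: Bystander, to be left alone: hand hammer lying down, origin under its middle.
- brush: Bystander, to be left alone: hand brush lying down, origin under its middle.
- spray: Bystander, to be left alone: upright grey can, 60 mm diameter, 170 mm tall.
- square: Bystander, to be left alone: red magnetic welding square, 90 mm legs, 18 mm high.
- flatbar: Bystander, to be left alone: flat steel bar 160 x 30 x 8 mm.
- pipe2: Bystander, to be left alone: upright dark pipe piece, 60 mm diameter, 35 mm tall.
Mind the look-alikes: they are no part of the job. What is shaped like the part that bears fork_grip but green or turquoise is not meant.

How it is judged:
On the way, in this order (a step that is already met when the one before it is completed fails the run):
1. the disc is carried on the fork, lifted more than 40 mm off the bench (height (world z) of disc_center above 0.05 m and contact force between disc and fork above 0.3 N), for 0.2 s.
2. the disc lies on the jig's rail, not yet under the ball (centre 12 to 50 mm short of jig_home) (x of disc_center in the frame of jig between -0.05 and -0.012 m and z of disc_center in the frame of jig below 0.067 m and contact force between disc and jig above 0.3 N), for 0.1 s.
3. the fork presses the disc against the stop with more than 3 N (contact force between disc and stop above 3 N and contact force between disc and fork above 2 N), for 0.05 s.
At the end, for the whole second after the job is handed in: The disc lies flat (0.05 rad) and at rest on the rail, rim within 2 mm of the stop, centre within 5 mm of the rail's middle line, height within 2 mm; the fork lies level on the bench (grip 41 to 49 mm up, tilt under 0.08 rad), at rest, touching neither disc nor jig (x of disc_center in the frame of stop between -0.002 and 0.002 m and y of disc_center in the frame of jig between -0.005 and 0.005 m and z of disc_center in the frame of jig between 0.062 and 0.066 m and angle between disc_center's own z axis and vertical below 0.05 rad and linear speed of each of disc, fork below 0.01 m/s and height (world z) of fork_grip between 0.041 and 0.049 m and angle between fork_grip's own z axis and vertical below 0.08 rad and contact force between fork and jig below 0.05 N and contact force between fork and disc below 0.05 N).
It fails at once if the disc is tipped by more than 0.2 rad (angle between disc_center's own z axis and vertical above 0.2 rad).
It fails at once if the disc is pressed on the stop with more than 25 N (contact force between disc and stop above 25 N).
It fails at once if the fork is pressed on the jig with more than 25 N (contact force between fork and jig above 25 N).
It fails at once if the fingers touch the disc (contact force between disc and the fingers above 0.5 N).
It fails at once if a bystander is moved by more than 20 mm (distance of any of tube, hammer, brush, spray, square, flatbar, pipe2 from where it was at the start of the episode above 0.02 m).
It also fails if it takes over 72 s, if anything falls off the work surface, if the arm or the gripper's body presses on something with over 40 N, if the wrist force passes 120 N, or if a joint passes its speed limit or range.

### The arm

A 6-joint arm with a two-finger parallel gripper is mounted at the origin on the work surface. World frame = base frame: x ahead of the robot, y to its left, z up, the work surface at z = 0. Lengths are in m, angles in rad, forces in N, time in s.
With the tool pointing down it reaches from about 0.4 to 0.825 m from the base axis. Payload 7 kg.
Tool frame: the origin (TCP) lies between the finger pads; the fingertips stand 17 mm ahead of it and the grasp point (between the pads) lies 2 mm behind it (robot.nose_length is the distance from the TCP to the fingertips, in m); z points along the fingers, y is the line along which they close (so a half turn about z gives the same grasp; the last joint's range is limited). The gripper opens to 85 mm and grips with 20 to 120 N. Pads are 22 mm wide; open, the fingers measure 114 mm over their backs; the gripper's body (76 mm by 85 mm) begins 54 mm behind the grasp point. The pads swing forward as they close: fully open they stand 13 mm farther back than shut.
Start: joints at [-0.816, 0.359, 0.012, 0, -1.224, -0.288], TCP at [0.304, -0.603, 0.248] pointing down, gripper open.
Joint ranges: [-3.07, 3.07], [-1.43, 2.12], [-1.02, 1.25], [-3.03, 1.67], [-3.05, -0], [-3.03, 3.03]. Speed limits (rad/s): [2.39, 2.39, 3.01, 3.14, 3.14, 3.14].

### API

Orientations are given as a unit quaternion [w, x, y, z].
In Python, from rig import robot, read_camera, get_calibration gives the robot as it stands.
- The arm moves only by the tool jog_arm, never from a script. Its argument "motion" is text: rows parted by semicolons, each of 7 numbers parted by spaces: the shift along the tool's x, y, z in mm, then the turn, a rotation vector about the tool's x, y, z in rad, then the opening, from 0 (shut) to 1 (fully open). In form: dx dy dz ax ay az fingers; .... A call has exactly 5 rows; each row shifts and turns the commanded pose from where the row before left it, along the tool's axes as they then stand; what a row does not reach is not made up. A row lasts 1/10 s, in which the tool goes at most 50 mm and 8.59 degrees, less where a joint would pass 70% of its speed; a pose out of reach is approached as far as the arm can. A call is refused whole if a number of a shift passes 50 or a number of a turn 0.15, either way. A call with a gripper value outside its range is refused whole. The fingers move at their own pace and stop on an object; "force" is the grip in N (left out, the last holds). Time passes only in rows, so rows that do not move let the fingers close, or fill a call up. It gives the time, the measured TCP pose, the force, the opening and the grip force at its end, in the units of the state.
- robot.get_obs(): the state, without advancing time (a new reading comes with each control period).
- read_camera(name): name is "scene" or "top"; returns the picture (400x640x3 uint8, red, green, blue); there is no depth.
- get_calibration(name): a dict with "fx", "fy", "cx", "cy" (pixels), "eye" and "attitude" of the camera in the world. Camera axes: x right, y down, z forward; pixel columns grow to the right and rows downward; lengths in m; the calibration is good to about 2 mm. A picture is of the moment at which its call begins. get_calibration takes no time and is no camera call.
- robot.sign_off(): hands the job in; it is judged then, once.
The state is a dict: "t": time; "joint_pos": joint angles; "qvel": joint speeds; "effort": joint torques, N m; "eef_pos": TCP position; "tcp_rot": TCP orientation; "force": force on the tool from outside, world axes, zero at the start; "torque": the same for the moment, N m; "finger_gap": opening from 0.0 (shut) to 1.0 (fully open); "grip_force": force on a finger pad.
Only numpy, scipy, OpenCV 4.12 (cv2) and the standard library are available. Lean on these libraries where they do the work, as an engineer would, in place of code of your own. Each camera call takes 0.05 s, during which the arm holds its last target. There are 200 camera calls.

## Working session

There is one attempt and no reset: what is moved stays moved. The work goes in short steps, Python scripts to look and compute and a tool call to move; the robot and the scene stay as the last step left them, time stands still between calls to the robot, and variables do not carry over. Pictures are saved under pics/ and viewed, at most 10 in all, crops included, and the job is handed in when it is done.

Besides the shell and the picture viewer there is one more tool, called after "Emit:" by a JSON object that holds its "name" and its "arguments", one argument or row to a line. jog_arm: Moves the arm, as the interface text tells. Its arguments: {"type":"object","properties":{"motion":{"type":"string"},"force":{"type":"number"}},"required":["motion"]}

```bash
mkdir -p pics
python3 - <<'E'
from rig import robot, read_camera, get_calibration
import cv2,numpy as np
np.set_printoptions(precision=4,suppress=True)
for n in("scene","top"):
    im=read_camera(n); cv2.imwrite(f"pics/{n}0.png",im[:,:,::-1]); print(n,get_calibration(n))
o=robot.get_obs();print(o)
E
```

```text
scene {'fx': 372.95433954126173, 'fy': 372.95433954126173, 'cx': 318.46289782507694, 'cy': 199.1998876268407, 'eye': array([0.9197, 0.4845, 0.9171]), 'attitude': array([-0.106 ,  0.3546,  0.8847, -0.2835])}
top {'fx': 475.2619399667272, 'fy': 475.2619399667272, 'cx': 318.3311950630111, 'cy': 194.67684743154624, 'eye': array([0.331 , 0.0667, 1.6508]), 'attitude': array([-0.0438,  0.7121, -0.6996,  0.04  ])}
{'t': 0.1, 'joint_pos': array([-0.8159,  0.3593,  0.0112, -0.0003, -1.2241, -0.2881]), 'qvel': array([-0.0011, -0.0001,  0.0006,  0.0017, -0.0012,  0.0002]), 'effort': array([ -0.0019, -58.4762,  29.411 ,   6.9545,  -0.0032,   0.    ]), 'eef_pos': array([ 0.3036, -0.6024,  0.2475]), 'tcp_rot': array([-0.0002, -0.2313,  0.9729,  0.0007]), 'force': array([-0.1439,  0.7877, -0.2313]), 'torque': array([-0.0046, -0.0105,  0.0147]), 'grip_force': 0.0, 'finger_gap': 0.9976651208145781}
```

View pics/scene0.png

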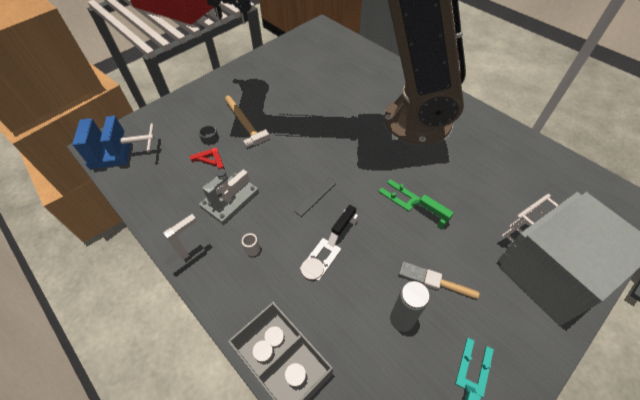

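View pics/top0.png

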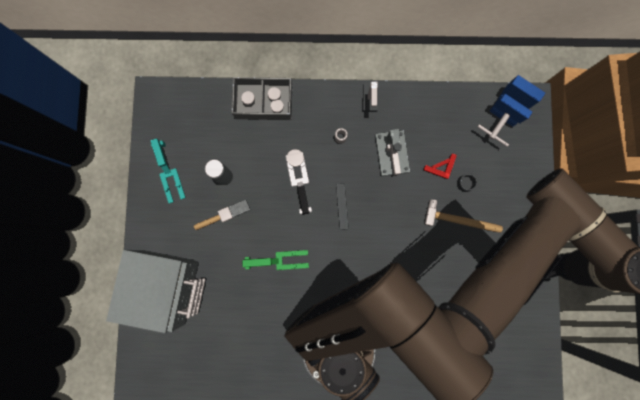

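The black-handled fork with the disc is at scene (345,218)/(312,268), top (303,198)/(295,157). The look-alikes are a green fork at scene (410,205), top (275,261), and a turquoise one at scene (475,365), top (167,170). I choose the black one. The jig is at scene (230,190), top (393,152).

```bash
cat > h.py <<'E'
from rig import robot, read_camera, get_calibration
import cv2,numpy as np
from scipy.spatial.transform import Rotation as R
np.set_printoptions(precision=4,suppress=True)
def q2R(q): return R.from_quat(np.roll(q,-1)).as_matrix()
def ray(n,p):
    c=get_calibration(n); d=np.array([(p[0]-c['cx'])/c['fx'],(p[1]-c['cy'])/c['fy'],1.])
    return c['eye'],q2R(c['attitude'])@d
def onz(n,p,z):
    e,d=ray(n,p); return e+d*(z-e[2])/d[2]
def proj(n,P):
    c=get_calibration(n); v=q2R(c['attitude']).T@(np.asarray(P)-c['eye'])
    return np.array([c['fx']*v[0]/v[2]+c['cx'],c['fy']*v[1]/v[2]+c['cy']])
def tri(ps,pt):
    A=np.zeros((3,3));b=np.zeros(3)
    for n,p in(("scene",ps),("top",pt)):
        e,d=ray(n,p);d=d/np.linalg.norm(d);M=np.eye(3)-np.outer(d,d);A+=M;b+=M@e
    return np.linalg.solve(A,b)
def crop(im,x0,y0,w,h,k,fn):
    cv2.imwrite(fn,cv2.resize(im[y0:y0+h,x0:x0+w,::-1],None,fx=k,fy=k,interpolation=cv2.INTER_CUBIC))
E
python3 - <<'E'
from h import *
t=cv2.imread("pics/top0.png")[:,:,::-1]; s=cv2.imread("pics/scene0.png")[:,:,::-1]
crop(t,275,115,145,105,5,"pics/c1.png"); crop(s,190,150,180,140,4,"pics/c2.png")
E
```

```text
(no output)
```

View pics/c1.png

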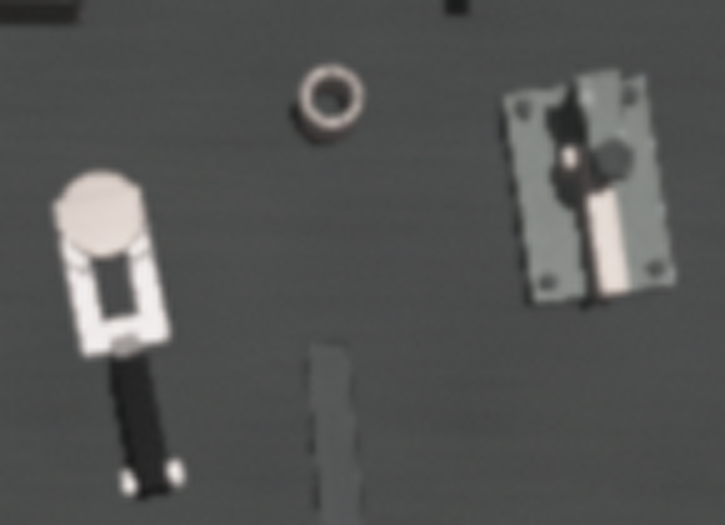

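View pics/c2.png

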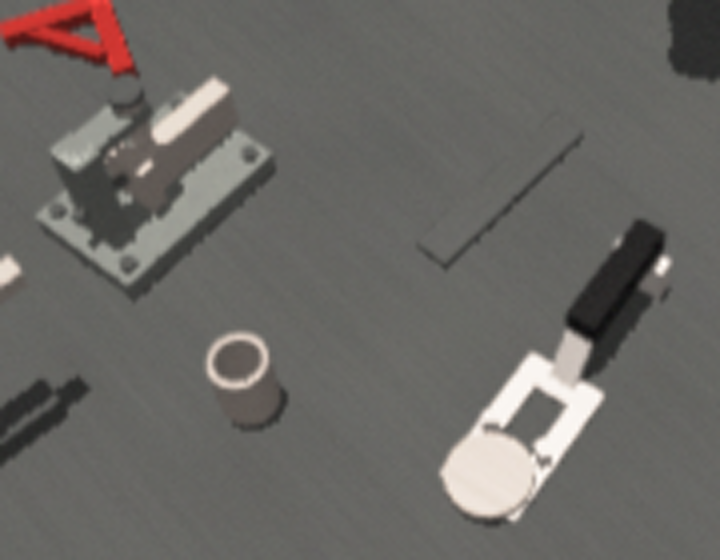

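```bash
cat > m.py <<'E'
from h import *
def rect(n,im,z,x0,x1,y0,y1,s=2000):   # rectify plane z: row=(x1-x)*s, col=(y1-y)*s
    P=[(x1,y1),(x1,y0),(x0,y0),(x0,y1)]
    src=np.float32([proj(n,(a,b,z)) for a,b in P]); dst=np.float32([((y1-b)*s,(x1-a)*s) for a,b in P])
    H=cv2.getPerspectiveTransform(src,dst)
    return cv2.warpPerspective(im,H,(int((y1-y0)*s),int((x1-x0)*s)),flags=cv2.INTER_CUBIC)
def biggest(m):
    c,_=cv2.findContours(m.astype(np.uint8),cv2.RETR_EXTERNAL,cv2.CHAIN_APPROX_NONE); return max(c,key=cv2.contourArea)
def box(c,x1,y1,s=2000):
    (u,v),(w,h),a=cv2.minAreaRect(c); b=cv2.boxPoints(((u,v),(w,h),a)); e=[b[1]-b[0],b[2]-b[1]]; l=max(e,key=np.linalg.norm)
    d=np.array([-l[1],-l[0]]); d=d if d[0]>0 else -d
    return np.array([x1-v/s,y1-u/s]),np.degrees(np.arctan2(d[1],d[0])),np.array([w,h])/s*1e3
E
python3 - <<'E'
from m import *
ims={"top":cv2.imread("pics/top0.png")[:,:,::-1],"scene":cv2.imread("pics/scene0.png")[:,:,::-1]}
for n,p,z in(("top",(275+100/5,115+213/5),.014),("scene",(190+490/4,150+473/4),.014),("top",(303,198),.058),("scene",(190+615/4,150+275/4),.058),("top",(393,152),.02)): print(n,z,onz(n,p,z))
J=[(503,97),(645,78),(677,282),(535,302)]
Jt=np.array([onz("top",(275+a/5,115+b/5),.02)[:2] for a,b in J]);print("plate top",Jt,Jt.mean(0),np.linalg.norm(np.roll(Jt,-1,0)-Jt,axis=1))
Js=np.array([onz("scene",(190+a/4,150+b/4),.02)[:2] for a,b in [(38,215),(132,285),(273,157)]]);print("plate scene",Js)
print("rail near end top view",[onz("top",(275+a/5,115+b/5),.06)[:2] for a,b in((600,295),(632,290))])
print("rail near end scene",[onz("scene",(190+a/4,150+b/4),.06)[:2] for a,b in((215,77),(235,92))])
for n in ims:
    h=onz("top",(303,198),.058); a=(h[0]-.09,h[0]+.09,h[1]-.06,h[1]+.06)
    im=cv2.GaussianBlur(rect(n,np.ascontiguousarray(ims[n]),.058,*a),(0,0),2); m=im.max(2)<38
    cv2.imwrite(f"pics/h_{n}.png",im[:,:,::-1]); print("handle",n,box(biggest(m),a[1],a[3]))
    d=onz("top",(295,157.6),.014); a=(d[0]-.05,d[0]+.05,d[1]-.05,d[1]+.05)
    im=rect(n,np.ascontiguousarray(ims[n]),.014,*a).astype(int); print(im[100,100],im[150,60],im[180,60])
    m=(im[:,:,0]>130)&(im[:,:,0]-im[:,:,2]>8); m=cv2.morphologyEx(m.astype(np.uint8),cv2.MORPH_OPEN,np.ones((21,21)))
    c=biggest(m);(u,v),r=cv2.minEnclosingCircle(c);M=cv2.moments(c); print("disc",n,a[1]-v/2000,a[3]-u/2000,r/2,"cen",a[1]-M['m01']/M['m00']/2000,a[3]-M['m10']/M['m00']/2000,M['m00']/4)
    d=onz("top",(393,152),.02); a=(d[0]-.1,d[0]+.1,d[1]-.08,d[1]+.08)
    im=rect(n,np.ascontiguousarray(ims[n]),.02,*a); m=(im[:,:,1].astype(int)>95)&(np.abs(im[:,:,0].astype(int)-im[:,:,1])<40)
    m=cv2.morphologyEx(m.astype(np.uint8),cv2.MORPH_OPEN,np.ones((9,9)));print("plate",n,box(biggest(m),a[1],a[3]))
    cv2.imwrite(f"pics/j_{n}.png",im[:,:,::-1])
a=[cv2.resize(cv2.imread(f"pics/{k}_{n}.png"),(260,300)) for k in "hj" for n in ims]
cv2.imwrite("pics/r.png",np.vstack([np.hstack(a[:2]),np.hstack(a[2:])]))
E
```

```text
top 0.014 [0.6553 0.1613 0.014 ]
scene 0.014 [0.6537 0.1631 0.014 ]
top 0.058 [0.5086 0.1285 0.058 ]
scene 0.058 [0.5062 0.1309 0.058 ]
top 0.02 [ 0.6799 -0.1807  0.02  ]
plate top [[ 0.7417 -0.1197]
 [ 0.757  -0.2193]
 [ 0.6123 -0.241 ]
 [ 0.5965 -0.1425]] [ 0.6769 -0.1806] [0.1007 0.1463 0.0998 0.1469]
plate scene [[ 0.7554 -0.2145]
 [ 0.7405 -0.1164]
 [ 0.5981 -0.1363]]
rail near end top view [array([ 0.5956, -0.1813]), array([ 0.5994, -0.203 ])]
rail near end scene [array([ 0.5974, -0.198 ]), array([ 0.5954, -0.1759])]
handle top (array([0.51  , 0.1401]), np.float32(6.1154995), array([69.3176, 12.9793]))
[224 212 207] [221 215 213] [217 210 208]
disc top 0.6543849537587972 0.16177620372860946 32.918304443359375 cen 0.6554190021923859 0.16222700874303425 3097.5
plate top (array([ 0.6848, -0.2011]), np.float32(8.484317), array([160.861,  57.286]))
handle scene (array([0.5078, 0.1375]), np.float32(9.462327), array([93.954 , 27.2902]))
[235 225 215] [245 239 233] [241 236 230]
disc scene 0.6503463375783773 0.16255460796444932 37.347618103027344 cen 0.6531532223937434 0.1619037613263169 3310.5
plate scene (array([ 0.6804, -0.1804]), np.float32(0.0), array([199. , 159.5]))
```

View pics/r.png

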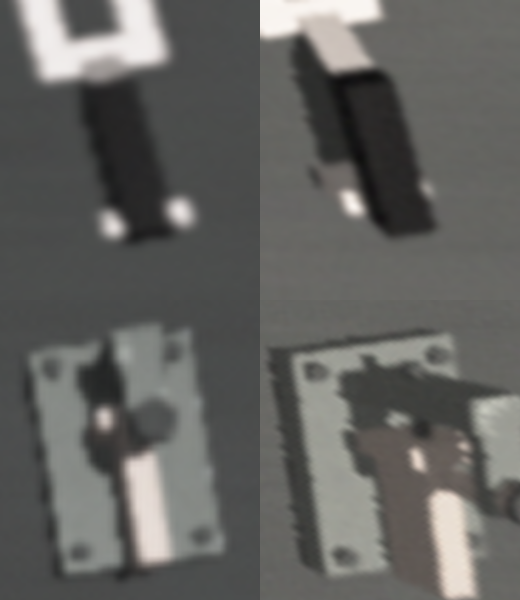

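The fork grip is at about (0.522, 0.134), yaw 12.1°. The jig origin is at about (0.657, -0.181), yaw 8.7°. The crops confirm that the black-handled fork carries the disc, and that the rail's free end points at the robot. Moving now.

Emit:
{"name": "jog_arm", "arguments": {
  "motion": "-26 28 0 0 0 0 1;-26 28 0 0 0 0 1;-26 28 0 0 0 0 1;-26 28 0 0 0 0 1;-26 28 0 0 0 0 1",
  "force": 120
}}

```text
t: 0.6
eef_pos: [0.3568, -0.4177, 0.2479]
tcp_rot: [-0.0, -0.231, 0.973, 0.0]
force: [0.6, 0.9, -0.5]
finger_gap: 1.004
grip_force: 0.0
```

Emit:
{"name": "jog_arm", "arguments": {
  "motion": "-26 28 0 0 0 0 1;-26 28 0 0 0 0 1;-26 28 0 0 0 0 1;-26 28 0 0 0 0 1;-26 28 0 0 0 0 1"
}}

```text
t: 1.1
eef_pos: [0.4099, -0.2342, 0.2482]
tcp_rot: [-0.0, -0.231, 0.973, 0.0]
force: [1.1, 0.1, 0.0]
finger_gap: 1.004
grip_force: 0.0
```

Emit:
{"name": "jog_arm", "arguments": {
  "motion": "-26 28 0 0 0 0 1;-26 28 0 0 0 0 1;-26 28 0 0 0 0 1;-26 28 0 0 0 0 1;-26 28 0 0 0 0 1"
}}

```text
t: 1.6
eef_pos: [0.4629, -0.0506, 0.2483]
tcp_rot: [0.0, -0.231, 0.973, 0.0]
force: [1.2, -0.9, 0.1]
finger_gap: 1.001
grip_force: 0.0
```

Emit:
{"name": "jog_arm", "arguments": {
  "motion": "-26 28 0 0 0 0 1;-26 28 0 0 0 0 1;-26 28 0 0 0 0 1;-26 28 0 0 0 0 1;-26 28 0 0 0 0 1"
}}

```text
t: 2.1
eef_pos: [0.516, 0.1329, 0.2481]
tcp_rot: [-0.0, -0.231, 0.973, -0.0]
force: [0.9, -0.6, -0.3]
finger_gap: 0.993
grip_force: 0.0
```

Emit:
{"name": "jog_arm", "arguments": {
  "motion": "0 0 20 0 0 0.085 1;0 0 20 0 0 0.085 1;0 0 20 0 0 0.085 1;0 0 20 0 0 0 1;0 0 0 0 0 0 1"
}}

```text
t: 2.6
eef_pos: [0.5143, 0.1305, 0.1655]
tcp_rot: [-0.003, -0.106, 0.994, -0.001]
force: [0.3, -0.1, 0.1]
finger_gap: 1.001
grip_force: 0.0
```

```bash
cat >> h.py <<'E'
def togo(P,yaw):  # tool-axis shift (mm) and rotvec to put TCP at P, pointing down, tool x opposite to heading yaw (deg)
    o=robot.get_obs(); C=q2R(o['tcp_rot']); y=np.radians(yaw); f=np.array([np.cos(y),np.sin(y),0])
    T=np.column_stack([-f,np.cross([0,0,-1],-f),[0,0,-1]])
    print("t",round(o['t'],2),"pos",o['eef_pos'],"yaw",np.degrees(np.arctan2(-C[1,0],-C[0,0])),"shift",C.T@(np.array(P)-o['eef_pos'])*1e3,"turn",R.from_matrix(C.T@T).as_rotvec(),"F",o['force'],"gap",o['finger_gap'],o['grip_force'])
E
python3 -c "
from h import *
togo((.522,.134,.043),12.1)"
```

```text
t 2.6 pos [0.5143 0.1305 0.1655] yaw 12.120812183169116 shift [ -8.913    1.9626 122.4671] turn [-0.0014 -0.0053  0.0004] F [ 0.3487 -0.1316  0.0652] gap 1.0013490592147043 0.0
```

Emit:
{"name": "jog_arm", "arguments": {
  "motion": "0 0 10 0 0 0 1;0 0 20 0 0 0 1;0 0 15 0 0 0 1;0 0 0 0 0 0 1;0 0 0 0 0 0 1"
}}

```text
t: 3.1
eef_pos: [0.5165, 0.1315, 0.124]
tcp_rot: [0.0, -0.106, 0.994, -0.0]
force: [0.9, 0.4, 0.4]
finger_gap: 1.005
grip_force: 0.0
```

```bash
python3 -c "
from h import *
togo((.522,.134,.043),12.1)
for n in('scene','top'):
    im=read_camera(n);cv2.imwrite(f'pics/{n}1.png',im[:,:,::-1])
a=cv2.imread('pics/scene1.png')[180:290,280:400];b=cv2.imread('pics/top1.png')[130:240,250:370]
cv2.imwrite('pics/g.png',np.hstack([cv2.resize(i,(400,367),interpolation=2) for i in (a,b)]))"
```

```text
t 3.1 pos [0.5165 0.1315 0.124 ] yaw 12.156772283433845 shift [-5.8149  1.3436 81.0164] turn [-0.0001  0.0006  0.001 ] F [0.8572 0.4132 0.3683] gap 1.0048362011681442 0.0
```

View pics/g.png

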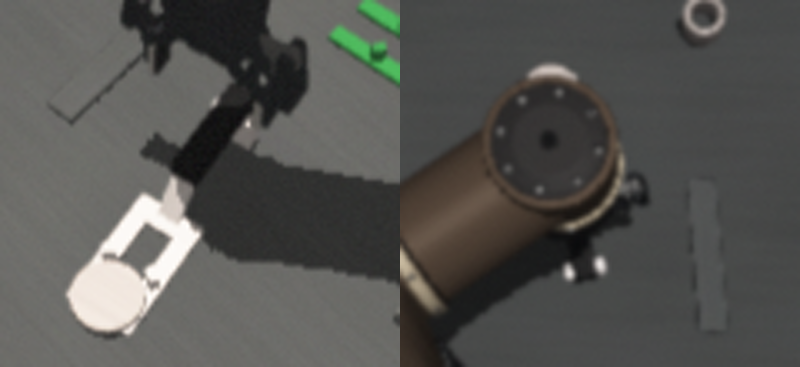

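The scene view shows the fingers straddling the black handle. The top view is hidden by the wrist. Descending and closing.

Emit:
{"name": "jog_arm", "arguments": {
  "motion": "-6 1 20 0 0 0 1;0 0 20 0 0 0 1;0 0 20 0 0 0 1;0 0 21 0 0 0 1;0 0 0 0 0 0 1"
}}

```text
t: 3.7
eef_pos: [0.5208, 0.133, 0.0409]
tcp_rot: [-0.001, -0.106, 0.994, -0.001]
force: [-0.2, 0.1, -0.1]
finger_gap: 1.001
grip_force: 0.0
```

Emit:
{"name": "jog_arm", "arguments": {
  "motion": "0 0 0 0 0 0 0.6;0 0 0 0 0 0 0.45;0 0 0 0 0 0 0.35;0 0 0 0 0 0 0.3;0 0 0 0 0 0 0.28",
  "force": 40
}}

```text
t: 4.2
eef_pos: [0.5221, 0.1336, 0.0431]
tcp_rot: [0.001, -0.106, 0.994, 0.0]
force: [-1.0, -1.0, 5.8]
finger_gap: 0.285
grip_force: 3.8
```

```bash
python3 -c "
from h import *
togo((.522,.134,.043),12.1)"
```

```text
t 4.2 pos [0.5221 0.1336 0.0431] yaw 12.152907682485997 shift [0.0292 0.4608 0.1143] turn [0.0001 0.0011 0.0009] F [-0.9751 -1.0349  5.8417] gap 0.28505872067801946 3.8042691349983215
```

Emit:
{"name": "jog_arm", "arguments": {
  "motion": "0 0 0 0 0 0 0.2;0 0 0 0 0 0 0.1;0 0 0 0 0 0 0;0 0 0 0 0 0 0;0 0 0 0 0 0 0",
  "force": 100
}}

```text
t: 4.7
eef_pos: [0.5221, 0.1336, 0.0434]
tcp_rot: [0.0, -0.106, 0.994, -0.0]
force: [-1.6, -1.7, 9.6]
finger_gap: 0.268
grip_force: 97.9
```

```bash
python3 -c "
from h import *
togo((.522,.134,.043),12.1)"
```

```text
t 4.7 pos [0.5221 0.1336 0.0434] yaw 12.177229107832071 shift [0.0332 0.4538 0.3639] turn [-0.0001  0.001   0.0013] F [-1.5888 -1.7247  9.6415] gap 0.2681560535997108 97.88256525993347
```

Emit:
{"name": "jog_arm", "arguments": {
  "motion": "0 0 -1 0 0 0 0;0 0 -3 0 0 0 0;0 0 -6 0 0 0 0;0 0 -5 0 0 0 0;0 0 -2 0 0 0 0"
}}

```text
t: 5.2
eef_pos: [0.5219, 0.1337, 0.0598]
tcp_rot: [0.0, -0.106, 0.994, 0.0]
force: [-0.0, 0.5, -5.1]
finger_gap: 0.266
grip_force: 98.0
```

```bash
python3 -c "
from h import *
togo((.522,.134,.157),12.1)
im=read_camera('scene');cv2.imwrite('pics/l.png',cv2.resize(im[180:300,280:400,::-1],None,fx=4,fy=4,interpolation=2))"
```

```text
t 5.2 pos [0.5219 0.1337 0.0598] yaw 12.135988257602575 shift [ -0.2381   0.2908 -97.171 ] turn [0.0002 0.0004 0.0006] F [-0.0374  0.519  -5.0905] gap 0.26618183207910645 98.01731944084167
```

View pics/l.png

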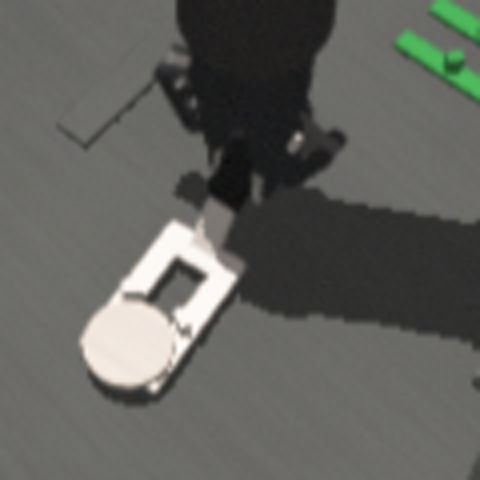

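The fork is off the bench with the disc in place, and the weight of about 5 N matches fork plus disc. Raising it and carrying it over.

Emit:
{"name": "jog_arm", "arguments": {
  "motion": "0 0 -4 0 0 0.01 0;0 0 -8 0 0 0.02 0;0 0 -12 0 0 0.02 0;0 0 -14 0 0 0.01 0;0 0 -14 0 0 0 0"
}}

```text
t: 5.75
eef_pos: [0.5219, 0.1336, 0.1127]
tcp_rot: [0.0, -0.075, 0.997, 0.0]
force: [0.3, 0.2, -4.9]
finger_gap: 0.266
grip_force: 98.1
```

Emit:
{"name": "jog_arm", "arguments": {
  "motion": "0 0 -14 0 0 0 0;0 0 -12 0 0 0 0;0 0 -10 0 0 0 0;0 0 -6 0 0 0 0;0 0 -3 0 0 0 0"
}}

```text
t: 6.25
eef_pos: [0.5218, 0.1337, 0.157]
tcp_rot: [0.0, -0.076, 0.997, 0.0]
force: [-0.5, -0.4, -5.4]
finger_gap: 0.263
grip_force: 98.1
```

```bash
python3 -c "
from h import *
togo((.4906,-.2061,.157),8.7)"
```

```text
t 6.25 pos [0.5218 0.1337 0.157 ] yaw 8.685403345410405 shift [  82.1934 -331.1394   -0.2026] turn [ 0.0004  0.0006 -0.0003] F [-0.5208 -0.3767 -5.4451] gap 0.2626868811128537 98.06515574455261
```

Emit:
{"name": "jog_arm", "arguments": {
  "motion": "1 -3 0 0 0 0 0;1 -6 0 0 0 0 0;2 -9 0 0 0 0 0;3 -12 0 0 0 0 0;4 -14 0 0 0 0 0"
}}

```text
t: 6.75
eef_pos: [0.5172, 0.0872, 0.156]
tcp_rot: [-0.0, -0.076, 0.997, -0.0]
force: [0.1, 1.2, -4.7]
finger_gap: 0.269
grip_force: 98.1
```

Emit:
{"name": "jog_arm", "arguments": {
  "motion": "4 -16 0 0 0 0 0;4 -16 0 0 0 0 0;4 -16 0 0 0 0 0;4 -16 0 0 0 0 0;4 -16 0 0 0 0 0"
}}

```text
t: 7.25
eef_pos: [0.5096, 0.0047, 0.1564]
tcp_rot: [0.0, -0.076, 0.997, 0.0]
force: [0.1, -1.0, -5.0]
finger_gap: 0.263
grip_force: 98.1
```

Emit:
{"name": "jog_arm", "arguments": {
  "motion": "4 -16 0 0 0 0 0;4 -16 0 0 0 0 0;4 -16 0 0 0 0 0;4 -16 0 0 0 0 0;4 -16 0 0 0 0 0"
}}

```text
t: 7.75
eef_pos: [0.5019, -0.0773, 0.1564]
tcp_rot: [0.0, -0.076, 0.997, -0.0]
force: [0.7, -0.2, -5.1]
finger_gap: 0.264
grip_force: 98.1
```

Emit:
{"name": "jog_arm", "arguments": {
  "motion": "4 -16 0 0 0 0 0;4 -16 0 0 0 0 0;4 -16 0 0 0 0 0;4 -16 0 0 0 0 0;4 -16 0 0 0 0 0"
}}

```text
t: 8.25
eef_pos: [0.4941, -0.1594, 0.1564]
tcp_rot: [0.0, -0.076, 0.997, -0.0]
force: [-0.3, 0.6, -5.5]
finger_gap: 0.265
grip_force: 98.1
```

Emit:
{"name": "jog_arm", "arguments": {
  "motion": "4 -14 0 0 0 0 0;3 -12 0 0 0 0 0;2 -9 0 0 0 0 0;1 -6 0 0 0 0 0;1 -3 0 0 0 0 0"
}}

```text
t: 8.75
eef_pos: [0.4903, -0.2035, 0.1563]
tcp_rot: [0.0, -0.076, 0.997, -0.0]
force: [-0.2, 0.1, -4.6]
finger_gap: 0.267
grip_force: 98.2
```

Emit:
{"name": "jog_arm", "arguments": {
  "motion": "0 -2 4 0 0 0 0;0 -1 8 0 0 0 0;0 0 8 0 0 0 0;0 0 6 0 0 0 0;0 0 3 0 0 0 0"
}}

```text
t: 9.25
eef_pos: [0.4902, -0.2057, 0.1261]
tcp_rot: [-0.001, -0.076, 0.997, 0.0]
force: [0.1, -0.0, -5.7]
finger_gap: 0.267
grip_force: 98.2
```

```bash
python3 -c "
from h import *
togo((.4906,-.2061,.107),8.7)
for n in('scene','top'):
    im=read_camera(n);cv2.imwrite(f'pics/{n}2.png',im[:,:,::-1])
a=cv2.imread('pics/scene2.png')[120:250,170:300];b=cv2.imread('pics/top2.png')[90:220,330:460]
cv2.imwrite('pics/k.png',np.hstack([cv2.resize(i,(400,400),interpolation=2) for i in (a,b)]))"
```

```text
t 9.25 pos [ 0.4902 -0.2057  0.1261] yaw 8.713402268273644 shift [-0.3311 -0.4411 19.1394] turn [ 0.0004 -0.0016  0.0002] F [ 0.0768 -0.0037 -5.6903] gap 0.2669842038269538 98.18464636802673
```

View pics/k.png

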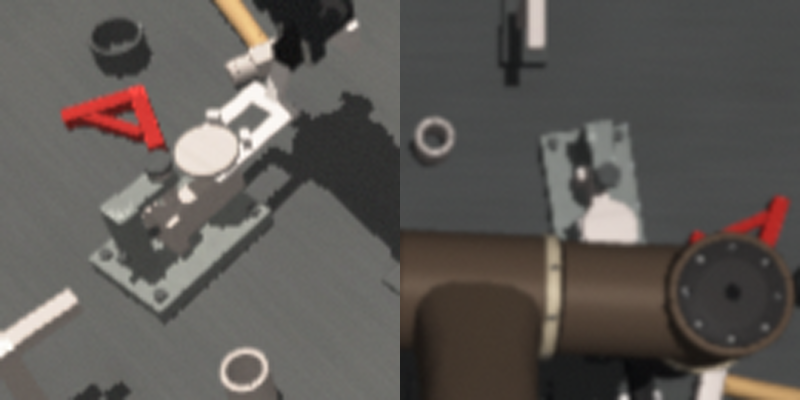

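Run:
```python
from m import *
print(onz("scene",(170+207/3.077,120+150/3.077),.0967),onz("top",(330+211/3.077,90+224/3.077),.0967),"expect .6241 -.1852")
a=(.57,.68,-.25,-.12)
for n in("scene","top"):
    im=rect(n,np.ascontiguousarray(cv2.imread(f"pics/{n}2.png")[:,:,::-1]),.0967,*a).astype(int)
    m=(im[:,:,0]>140)&(im[:,:,0]-im[:,:,2]>8)
    if n=="scene": m=cv2.morphologyEx(m.astype(np.uint8),cv2.MORPH_OPEN,cv2.getStructuringElement(2,(41,41)))
    c=biggest(m)[:,0,:]; P=np.column_stack([a[1]-c[:,1]/2000,a[3]-c[:,0]/2000])
    h=cv2.convexHull(P.astype(np.float32)*1000)[:,0,:]
    for k in range(6):  # robust fixed-radius circle fit
        c0=P.mean(0) if k==0 and n=="scene" else (np.array([.624,-.185]) if k==0 else c0)
        d=np.linalg.norm(P-c0,axis=1); s=np.abs(d-.03)<(.006 if k<3 else .003)
        J=(c0-P[s])/d[s,None]; c0=c0-np.linalg.lstsq(J,d[s]-.03,rcond=None)[0]
    print(n,"circle",c0,s.sum(),len(P))
```

```text
[ 0.6234 -0.1832  0.0967] [ 0.6273 -0.1875  0.0967] expect .6241 -.1852
scene circle [ 0.6235 -0.1868] 309 371
top circle [ 0.6264 -0.1845] 238 365
```

Disc and jig agree in both views. The small opposite biases of the two cameras cancel, so alignment is good. Letting the disc down.

Emit:
{"name": "jog_arm", "arguments": {
  "motion": "0 0 3 0 0 0 0;0 0 6 0 0 0 0;0 0 6 0 0 0 0;0 0 4 0 0 0 0;0 0 2 0 0 0 0"
}}

```text
t: 9.85
eef_pos: [0.4904, -0.206, 0.1056]
tcp_rot: [-0.0, -0.076, 0.997, 0.0]
force: [0.5, -0.5, -4.1]
finger_gap: 0.266
grip_force: 98.2
```

Emit:
{"name": "jog_arm", "arguments": {
  "motion": "0 0 1 0 0 0 0;0 0 1 0 0 0 0;0 0 1 0 0 0 0;0 0 1 0 0 0 0;0 0 0 0 0 0 0"
}}

```text
t: 10.35
eef_pos: [0.4907, -0.206, 0.1023]
tcp_rot: [-0.0, -0.076, 0.997, 0.0]
force: [-0.1, -0.0, -5.4]
finger_gap: 0.266
grip_force: 98.2
```

Emit:
{"name": "jog_arm", "arguments": {
  "motion": "0 0 1 0 0 0 0;0 0 1 0 0 0 0;0 0 1 0 0 0 0;0 0 1 0 0 0 0;0 0 0 0 0 0 0"
}}

```text
t: 10.85
eef_pos: [0.4907, -0.206, 0.0982]
tcp_rot: [-0.0, -0.076, 0.997, 0.0]
force: [0.5, -0.2, -4.8]
finger_gap: 0.262
grip_force: 98.2
```

Emit:
{"name": "jog_arm", "arguments": {
  "motion": "0 0 0.5 0 0 0 0;0 0 0.5 0 0 0 0;0 0 0.5 0 0 0 0;0 0 0.5 0 0 0 0;0 0 0 0 0 0 0"
}}

```text
t: 11.35
eef_pos: [0.4909, -0.2061, 0.0964]
tcp_rot: [0.0, -0.076, 0.997, -0.0]
force: [-0.0, -0.0, -2.6]
finger_gap: 0.267
grip_force: 98.3
```

Emit:
{"name": "jog_arm", "arguments": {
  "motion": "0 0 0.5 0 0 0 0;0 0 0.5 0 0 0 0;0 0 0.5 0 0 0 0;0 0 0.5 0 0 0 0;0 0 0 0 0 0 0"
}}

```text
t: 11.85
eef_pos: [0.4907, -0.206, 0.0942]
tcp_rot: [-0.0, -0.076, 0.997, 0.0]
force: [0.5, -0.6, -3.3]
finger_gap: 0.26
grip_force: 98.3
```

```bash
python3 -c "
from h import *
togo((.4906,-.2061,.093),8.7)
F=[]
for i in range(4):
    read_camera('top');F.append(robot.get_obs()['force'])
print(np.mean(F,0))
im=read_camera('scene');cv2.imwrite('pics/d.png',cv2.resize(im[130:230,180:310,::-1],None,fx=6,fy=6,interpolation=2))"
```

```text
t 11.85 pos [ 0.4907 -0.206   0.0942] yaw 8.693465491707329 shift [ 0.0957 -0.0501  1.2089] turn [ 0.     -0.0001 -0.0001] F [ 0.457  -0.6019 -3.3433] gap 0.2596028646189218 98.26201558113098
[-0.5071  0.1427 -2.9093]
```

View pics/d.png

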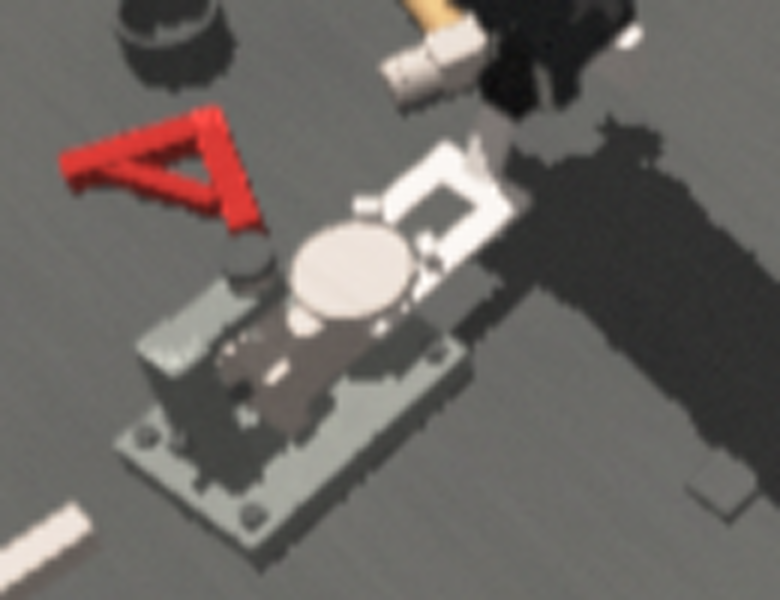

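The disc lies on the rail with the tines beside it, and the wrist now carries only the fork's weight. Pushing forward.

Emit:
{"name": "jog_arm", "arguments": {
  "motion": "-1 0 0.2 0 0 0 0;-2 0 0.2 0 0 0 0;-2 0 0 0 0 0 0;-2 0 0 0 0 0 0;-2 0 0 0 0 0 0"
}}

```text
t: 12.6
eef_pos: [0.4995, -0.2047, 0.0938]
tcp_rot: [-0.0, -0.076, 0.997, 0.0]
force: [-1.3, -0.8, -1.7]
finger_gap: 0.266
grip_force: 98.5
```

Emit:
{"name": "jog_arm", "arguments": {
  "motion": "-2 0 0 0 0 0 0;-2 0 0 0 0 0 0;-1 0 0 0 0 0 0;-1 0 0 0 0 0 0;-1 0 0 0 0 0 0"
}}

```text
t: 13.1
eef_pos: [0.5066, -0.2036, 0.0939]
tcp_rot: [-0.0, -0.076, 0.997, 0.0]
force: [-0.1, -0.6, -2.6]
finger_gap: 0.265
grip_force: 98.5
```

Emit:
{"name": "jog_arm", "arguments": {
  "motion": "-1 0 0 0 0 0 0;-1 0 0 0 0 0 0;-1 0 0 0 0 0 0;-1 0 0 0 0 0 0;-1 0 0 0 0 0 0"
}}

```text
t: 13.6
eef_pos: [0.5109, -0.2029, 0.0938]
tcp_rot: [-0.001, -0.076, 0.997, 0.0]
force: [-4.2, -0.8, -1.3]
finger_gap: 0.265
grip_force: 98.5
```

Emit:
{"name": "jog_arm", "arguments": {
  "motion": "-1 0 0 0 0 0 0;-1 0 0 0 0 0 0;-1 0 0 0 0 0 0;-1 0 0 0 0 0 0;0 0 0 0 0 0 0"
}}

```text
t: 14.1
eef_pos: [0.5119, -0.2027, 0.0935]
tcp_rot: [-0.003, -0.075, 0.997, 0.0]
force: [-13.3, -1.2, 5.8]
finger_gap: 0.263
grip_force: 99.6
```

Emit:
{"name": "jog_arm", "arguments": {
  "motion": "-0.5 0 0 0 0 0 0;-0.5 0 0 0 0 0 0;-0.5 0 0 0 0 0 0;-0.5 0 0 0 0 0 0;0 0 0 0 0 0 0"
}}

```text
t: 14.6
eef_pos: [0.5158, -0.2022, 0.0937]
tcp_rot: [-0.001, -0.076, 0.997, 0.0]
force: [-7.4, -1.2, 0.4]
finger_gap: 0.264
grip_force: 99.2
```

Emit:
{"name": "jog_arm", "arguments": {
  "motion": "-0.5 0 0 0 0 0 0;-0.5 0 0 0 0 0 0;-0.5 0 0 0 0 0 0;0 0 0 0 0 0 0;0 0 0 0 0 0 0"
}}

```text
t: 15.1
eef_pos: [0.5176, -0.2019, 0.0937]
tcp_rot: [-0.001, -0.076, 0.997, 0.0]
force: [-6.2, -0.9, 0.6]
finger_gap: 0.267
grip_force: 99.2
```

Emit:
{"name": "jog_arm", "arguments": {
  "motion": "-0.5 0 -0.2 0 0 0 0;-0.5 0 0 0 0 0 0;-0.5 0 0 0 0 0 0;0 0 0 0 0 0 0;0 0 0 0 0 0 0"
}}

```text
t: 15.6
eef_pos: [0.5191, -0.2016, 0.0938]
tcp_rot: [-0.001, -0.076, 0.997, 0.0]
force: [-4.2, -0.8, -0.9]
finger_gap: 0.267
grip_force: 99.1
```

Emit:
{"name": "jog_arm", "arguments": {
  "motion": "-0.5 0 0 0 0 0 0;-0.5 0 0 0 0 0 0;-0.5 0 0 0 0 0 0;0 0 0 0 0 0 0;0 0 0 0 0 0 0"
}}

```text
t: 16.1
eef_pos: [0.5206, -0.2014, 0.0938]
tcp_rot: [-0.001, -0.076, 0.997, 0.0]
force: [-4.6, -0.3, -0.5]
finger_gap: 0.263
grip_force: 99.0
```

Emit:
{"name": "jog_arm", "arguments": {
  "motion": "-0.5 0 0 0 0 0 0;-0.5 0 0 0 0 0 0;-0.5 0 0 0 0 0 0;0 0 0 0 0 0 0;0 0 0 0 0 0 0"
}}

```text
t: 16.6
eef_pos: [0.5221, -0.2011, 0.0938]
tcp_rot: [-0.001, -0.076, 0.997, 0.0]
force: [-5.1, -0.6, -0.1]
finger_gap: 0.264
grip_force: 99.0
```

Emit:
{"name": "jog_arm", "arguments": {
  "motion": "-0.5 0 0 0 0 0 0;-0.5 0 0 0 0 0 0;-0.5 0 0 0 0 0 0;0 0 0 0 0 0 0;0 0 0 0 0 0 0"
}}

```text
t: 17.1
eef_pos: [0.5235, -0.2009, 0.0938]
tcp_rot: [-0.001, -0.076, 0.997, 0.0]
force: [-4.9, -0.9, 0.2]
finger_gap: 0.265
grip_force: 99.0
```

Emit:
{"name": "jog_arm", "arguments": {
  "motion": "-0.5 0 -0.2 0 0 0 0;-0.5 0 0 0 0 0 0;-0.5 0 0 0 0 0 0;0 0 0 0 0 0 0;0 0 0 0 0 0 0"
}}

```text
t: 17.6
eef_pos: [0.5243, -0.2008, 0.0939]
tcp_rot: [-0.002, -0.076, 0.997, 0.0]
force: [-7.5, -0.2, 0.3]
finger_gap: 0.262
grip_force: 98.9
```

Emit:
{"name": "jog_arm", "arguments": {
  "motion": "-0.5 0 0 0 0 0 0;-0.5 0 0 0 0 0 0;-0.5 0 0 0 0 0 0;0 0 0 0 0 0 0;0 0 0 0 0 0 0"
}}

```text
t: 18.1
eef_pos: [0.5243, -0.2007, 0.0938]
tcp_rot: [-0.003, -0.075, 0.997, 0.0]
force: [-13.2, -2.1, 3.4]
finger_gap: 0.265
grip_force: 99.2
```

The stop is felt: the tool no longer advances and the push has risen to 13 N. One small extra press, then draw back.

Emit:
{"name": "jog_arm", "arguments": {
  "motion": "-0.4 0 0 0 0 0 0;0 0 0 0 0 0 0;0 0 0 0 0 0 0;0 0 0 0 0 0 0;0 0 0 0 0 0 0"
}}

```text
t: 18.6
eef_pos: [0.5244, -0.2007, 0.0937]
tcp_rot: [-0.003, -0.075, 0.997, 0.0]
force: [-13.7, -2.1, 4.3]
finger_gap: 0.267
grip_force: 99.3
```

Emit:
{"name": "jog_arm", "arguments": {
  "motion": "0.5 0 0 0 0 0 0;0.5 0 0 0 0 0 0;0.5 0 0 0 0 0 0;0.5 0 0 0 0 0 0;0.5 0 0 0 0 0 0"
}}

```text
t: 19.1
eef_pos: [0.5243, -0.2008, 0.0939]
tcp_rot: [-0.001, -0.076, 0.997, 0.0]
force: [-3.9, -0.0, -2.0]
finger_gap: 0.264
grip_force: 99.0
```

Emit:
{"name": "jog_arm", "arguments": {
  "motion": "1 0 0 0 0 0 0;1 0 0 0 0 0 0;2 0 0 0 0 0 0;2 0 0 0 0 0 0;2 0 0 0 0 0 0"
}}

```text
t: 19.6
eef_pos: [0.5182, -0.2019, 0.0945]
tcp_rot: [0.0, -0.076, 0.997, -0.0]
force: [-0.1, -0.8, -2.6]
finger_gap: 0.269
grip_force: 98.4
```

Run:
```python
from h import *
togo((.4906,-.2061,.094),8.7)
im=read_camera('scene');cv2.imwrite('pics/e.png',cv2.resize(im[130:230,180:310,::-1],None,fx=6,fy=6,interpolation=2))
```

```text
t 19.6 pos [ 0.5182 -0.2019  0.0945] yaw 8.708256848861538 shift [27.891  -0.0243  0.485 ] turn [-0.0002  0.0009  0.0001] F [-0.1468 -0.8291 -2.6095] gap 0.2690785642606096 98.38351607322693
```

View pics/e.png

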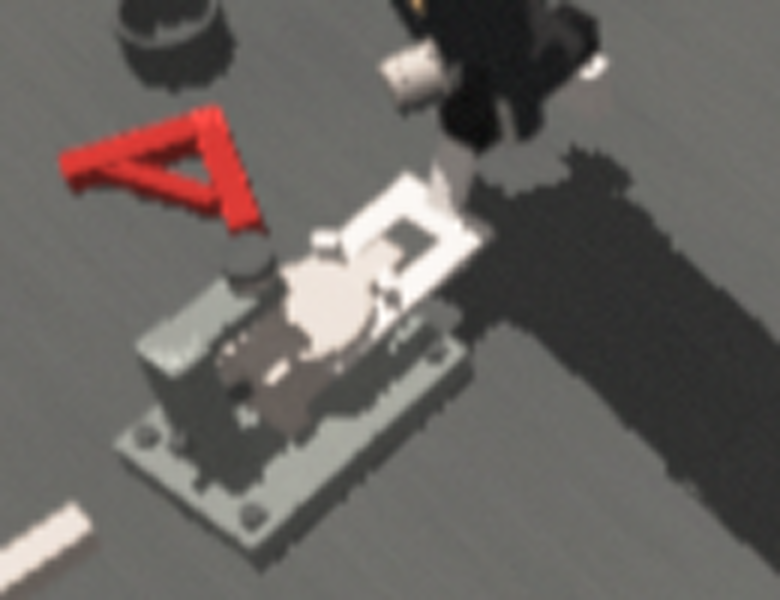

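Run:
```python
from h import *
for k,p,z in(("flatbar ends",(341,184),.008),("",(343,228),.008),("hammer head",(431,203),.02),("",(431,222),.02),("green tip",(308,261),.01)): print(k,onz("top",p,z))
P=onz("scene",(180+328/6,130+305/6),.068); d=P[:2]-np.array([.6567,-.1807]); y=np.radians(8.7);print("disc jig",d@[np.cos(y),np.sin(y)],d@[-np.sin(y),np.cos(y)])
```

```text
flatbar ends [ 0.5656 -0.0011  0.008 ]
 [ 0.4124 -0.0099  0.008 ]
hammer head [ 0.5032 -0.3114  0.02  ]
 [ 0.4377 -0.3107  0.02  ]
green tip [0.2975 0.1085 0.01  ]
disc jig -0.009998387816615693 0.007477133071396539
```

Emit:
{"name": "jog_arm", "arguments": {
  "motion": "4 0 0 0 0 0 0;7 0 0 0 0 0 0;10 0 0 0 0 0 0;10 0 0 0 0 0 0;10 0 0 0 0 0 0"
}}

```text
t: 20.15
eef_pos: [0.4761, -0.2082, 0.0943]
tcp_rot: [-0.0, -0.076, 0.997, 0.0]
force: [-0.6, -0.2, -3.3]
finger_gap: 0.269
grip_force: 98.4
```

Emit:
{"name": "jog_arm", "arguments": {
  "motion": "10 0 0 0 0 0 0;10 0 0 0 0 0 0;10 0 0 0 0 0 0;10 0 0 0 0 0 0;10 0 0 0 0 0 0"
}}

```text
t: 20.65
eef_pos: [0.4271, -0.2158, 0.0943]
tcp_rot: [0.0, -0.076, 0.997, -0.0]
force: [-0.4, -0.3, -2.8]
finger_gap: 0.267
grip_force: 98.4
```

Emit:
{"name": "jog_arm", "arguments": {
  "motion": "10 0 0 0 0 0 0;8 0 0 0 0 0 0;4 0 0 0 0 0 0;2 0 0 0 0 0 0;0 0 0 0 0 0 0"
}}

```text
t: 21.15
eef_pos: [0.4042, -0.2193, 0.0944]
tcp_rot: [0.0, -0.076, 0.997, -0.0]
force: [-0.4, -0.7, -2.3]
finger_gap: 0.264
grip_force: 98.4
```

Run:
```python
from h import *
togo((.42,-.12,.0445),8.7)
```

```text
t 21.15 pos [ 0.4042 -0.2193  0.0944] yaw 8.695928288807114 shift [-30.6261  95.7929  49.8887] turn [-0.0001  0.0003 -0.0001] F [-0.3927 -0.6565 -2.3397] gap 0.2644698313389393 98.3833372592926
```

Emit:
{"name": "jog_arm", "arguments": {
  "motion": "-2 6 0 0 0 0 0;-4 12 0 0 0 0 0;-6 18 0 0 0 0 0;-6 18 0 0 0 0 0;-6 18 0 0 0 0 0"
}}

```text
t: 21.65
eef_pos: [0.4175, -0.1434, 0.0943]
tcp_rot: [0.0, -0.076, 0.997, -0.0]
force: [0.1, 0.4, -3.3]
finger_gap: 0.262
grip_force: 98.4
```

Emit:
{"name": "jog_arm", "arguments": {
  "motion": "-4 14 0 0 0 0 0;-3 8 0 0 0 0 0;0 2 8 0 0 0 0;0 0 12 0 0 0 0;0 0 12 0 0 0 0"
}}

```text
t: 22.15
eef_pos: [0.4203, -0.1198, 0.0616]
tcp_rot: [0.0, -0.076, 0.997, 0.0]
force: [0.6, 0.6, -3.3]
finger_gap: 0.264
grip_force: 98.4
```

Emit:
{"name": "jog_arm", "arguments": {
  "motion": "0 0 7 0 0 0 0;0 0 4 0 0 0 0;0 0 3 0 0 0 0;0 0 1 0 0 0 0;0 0 0 0 0 0 0"
}}

```text
t: 22.65
eef_pos: [0.4204, -0.1197, 0.0474]
tcp_rot: [0.0, -0.076, 0.997, -0.0]
force: [-0.8, 0.1, -2.5]
finger_gap: 0.264
grip_force: 98.4
```

Run:
```python
from m import *
togo((.42,-.12,.0434),8.7)
a=(.57,.72,-.26,-.11); o=np.array([.6567,-.1807]); y=np.radians(8.7); A=np.array([[np.cos(y),np.sin(y)],[-np.sin(y),np.cos(y)]])
for n in("scene","top"):
    im=read_camera(n); cv2.imwrite(f"pics/{n}3.png",im[:,:,::-1])
    im=rect(n,im,.068,*a).astype(int); m=(im[:,:,0]>140)&(im[:,:,0]-im[:,:,2]>8)
    c=biggest(cv2.morphologyEx(m.astype(np.uint8),cv2.MORPH_OPEN,np.ones((5,5))))[:,0,:]; P=np.column_stack([a[1]-c[:,1]/2000,a[3]-c[:,0]/2000]); c0=o.copy()
    for k in range(10):
        d=np.linalg.norm(P-c0,axis=1); s=np.abs(d-.03)<(.008 if k<4 else .0025)
        J=(c0-P[s])/d[s,None]; c0=c0-np.linalg.lstsq(J,d[s]-.03,rcond=None)[0]
    print(n,"disc in jig mm",A@(c0-o)*1e3,s.sum(),len(P))
    Q=(P-o)@A.T*1e3; r=Q[(Q[:,0]<-36)&(Q[:,0]>-56)]; print(" rail edges at its near part (y min/max)",[ (round(r[(r[:,0]//5)==k][:,1].min(),1),round(r[(r[:,0]//5)==k][:,1].max(),1)) for k in range(-11,-7) if ((r[:,0]//5)==k).any()])
```

```text
t 22.65 pos [ 0.4204 -0.1197  0.0474] yaw 8.694377338912798 shift [ 0.4499 -0.186   4.0128] turn [-0.      0.0003 -0.0001] F [-0.8166  0.1417 -2.5233] gap 0.26404001848650366 98.43644142150879
scene disc in jig mm [-5.7544 -0.1872] 180 422
 rail edges at its near part (y min/max) [(np.float64(-7.6), np.float64(14.1)), (np.float64(-7.7), np.float64(14.4)), (np.float64(-8.2), np.float64(14.1)), (np.float64(-8.1), np.float64(14.4))]
top disc in jig mm [-2.0718  0.7831] 238 452
 rail edges at its near part (y min/max) [(np.float64(-9.2), np.float64(10.7)), (np.float64(-9.4), np.float64(10.9)), (np.float64(-9.3), np.float64(10.8)), (np.float64(-9.6), np.float64(10.3))]
```

The disc is centred to about 2 mm. Setting the fork down.

Emit:
{"name": "jog_arm", "arguments": {
  "motion": "0 0 1 0 0 0 0;0 0 1 0 0 0 0;0 0 1 0 0 0 0;0 0 0.6 0 0 0 0;0 0 0 0 0 0 0"
}}

```text
t: 23.25
eef_pos: [0.4202, -0.1197, 0.0436]
tcp_rot: [-0.0, -0.076, 0.997, -0.0]
force: [-0.7, 0.9, -3.2]
finger_gap: 0.267
grip_force: 98.4
```

Emit:
{"name": "jog_arm", "arguments": {
  "motion": "0 0 0.3 0 0 0 0;0 0 0 0 0 0 0;0 0 0 0 0 0 0.35;0 0 0 0 0 0 0.6;0 0 0 0 0 0 0.8",
  "force": 30
}}

```text
t: 23.75
eef_pos: [0.4206, -0.1197, 0.0436]
tcp_rot: [0.0, -0.076, 0.997, -0.0]
force: [0.3, -0.9, 0.0]
finger_gap: 0.675
grip_force: 0.0
```

Emit:
{"name": "jog_arm", "arguments": {
  "motion": "0 0 0 0 0 0 1;0 0 0 0 0 0 1;0 0 0 0 0 0 1;0 0 -5 0 0 0 1;0 0 -10 0 0 0 1"
}}

```text
t: 24.25
eef_pos: [0.4198, -0.1198, 0.0585]
tcp_rot: [-0.001, -0.076, 0.997, -0.0]
force: [0.4, 0.1, 0.9]
finger_gap: 1.0
grip_force: 0.0
```

Emit:
{"name": "jog_arm", "arguments": {
  "motion": "0 0 -20 0 0 0 1;0 0 -25 0 0 0 1;0 0 -25 0 0 0 1;0 0 -25 0 0 0 1;0 0 -10 0 0 0 1"
}}

```text
t: 24.75
eef_pos: [0.4214, -0.1197, 0.1666]
tcp_rot: [0.002, -0.076, 0.997, -0.0]
force: [0.5, -0.6, -0.6]
finger_gap: 1.004
grip_force: 0.0
```

```bash
python3 -c "
from h import *
print(robot.sign_off())"
```

```text
the job is handed in; nothing more can be done
None
```

I handed the job in at about 25 s: the disc was pressed on the stop at about 13 N and left within about 2 mm of the rail's middle line by camera estimate, and the fork was laid on the bench clear of the jig; the sign-off returned no verdict, and I did not photograph the final state.

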